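Try the 60 degree centre in its taper socket

ROBOT

A 7-joint arm with a two-finger parallel gripper is mounted at the origin on the work surface; the furniture and walls round the work are solid. World frame = base frame: x ahead of the robot, y to its left, z up, the work surface at z = 0. Lengths are in m, angles in rad, forces in N, time in s.
With the tool pointing down it reaches from about 0.4 to 0.85 m from the base axis. Payload 10.4 kg.
Tool frame: the origin (TCP) lies midway between the tips of the shut fingers; the grasp point (between the pads) lies 19 mm behind it (manip.hold_point_z is the distance from the TCP to the grasp point, in m); z points along the fingers, y is the line along which they close (so a half turn about z gives the same grasp; the last joint's range is limited). The gripper opens to 85 mm and grips with 20 to 120 N. Pads are 22 mm wide; open, the fingers measure 114 mm over their backs; the gripper's body (76 mm by 85 mm) begins 54 mm behind the grasp point. The pads swing forward as they close: fully open they stand 13 mm farther back than shut.
Start: joints at [-1.218, 0.332, -0.065, 1.46, 0.022, 1.35, -0.088], TCP at [0.229, 0.581, 0.201] pointing down, gripper open.
Joint ranges: [-2.6, 2.6], [-0.5, 2.12], [-1.47, 1.34], [0.16, 2.42], [-1.27, 4.41], [0.06, 2.06], [-2.6, 2.6]. Speed limits (rad/s): [2.22, 2.22, 2.79, 2.79, 3.14, 3.14, 3.14].

INTERFACE

Orientations are given as a unit quaternion [x, y, z, w].
In Python, from workcell import manip, eyes, job gives the robot as it stands.
- The arm moves only by the shell command python3 -m crank 'ROWS' [FORCE]. ROWS is JSON, a list that holds one entry, the list of rows, each a list of 7 numbers: the finger opening in cm, from 0 to 8.54, then the shift along the world's x, y, z in cm, then the turn, a rotation vector about the world's x, y, z in degrees. In form: [[[hand, x, y, z, ax, ay, az], ...]]. A call has 1 to 20 rows; each row shifts and turns the commanded pose from where the row before left it; what a row does not reach is not made up. A row lasts 1/8 s, in which the tool goes at most 62.5 mm and 10.7 degrees, less where a joint would pass 70% of its speed; a pose out of reach is approached as far as the arm can. A call with a gripper value outside its range is refused whole. The fingers move at their own pace and stop on an object; FORCE is the grip in N (left out, the last holds). Time passes only in rows, so rows that do not move let the fingers close. It gives the time, the measured TCP pose, the force, the opening and the grip force at its end, in the units of the state.
- manip.get_obs(): the state, without advancing time (a new reading comes with each control period).
- eyes.camera(name): name is "scene" or "top" or "wrist"; returns (picture, depth): 384x512x3 uint8, red, green, blue; 384x512 float32, m along the optical axis (not along the pixel's ray), 0 where there is no reading.
- eyes.camera_params(name): a dict with "fx", "fy", "cx", "cy" (pixels), "world_from_camera" (4x4, takes a point from camera to world coordinates); the wrist camera has in their place "hand_eye" (4x4, takes a point from camera to tool coordinates, whose origin is the TCP and whose axes are the flange's). Camera axes: x right, y down, z forward; pixel columns grow to the right and rows downward; lengths in m; the calibration is good to about 2 mm. A picture is of the moment at which its call begins: read the wrist's pose just before it. camera_params takes no time and is no camera call.
- job.hand_in(): hands the job in; it is judged then, once.
The state is a dict: "clock": time; "joint_pos": joint angles; "joint_velocities": joint speeds; "tau": joint torques, N m; "position": TCP position; "ee_rot": TCP orientation; "ft_force": force on the tool from outside, world axes, zero at the start; "torque": the same for the moment, N m; "grip_width": opening from 0.0 (shut) to 1.0 (fully open); "grasp_force": force on a finger pad.
Only numpy, scipy, OpenCV 4.12 (cv2) and the standard library are available. Lean on these libraries where they do the work, as an engineer would, in place of code of your own. Each camera call takes 0.05 s, during which the arm holds its last target. There are 200 camera calls.

TASK

Two steel centres stand on the bench; pick up the one whose taper matches the bolted-down socket (the slimmer, steeper one) and seat it point down, fully home in the socket. Still holding it, check that the taper comes free by easing it up about two centimetres, then lower it fully home again and let go, leaving it upright. Leave the blunt centre where it stands.

Things in the scene. Friction and masses are not known exactly. Their poses are not given: they have to be found in the camera images.
- slim_plug: the slimmer steel centre, 0.15 to 0.31 kg, loose, standing on its small end. From below: a taper 28 mm high that widens from 26 mm diameter at the flat small end to 58 mm, a rim 58 mm wide and 5 mm thick, then a plain round ringed grip 26 mm in diameter and 40 mm tall (from 33 to 73 mm above the small end). Origin: centre of the flat small end; z points up along its axis. Round all about, so its yaw does not matter
- blunt_plug: the blunt steel centre, a bystander that does not fit: the same 26 mm small end and the same grip, but a taper only 23 mm high that widens to a 72 mm rim; 68 mm tall overall. Origin: centre of the flat small end; z up
- socket: the steel taper socket: a round housing 76 mm in diameter and 45 mm high in all, in the middle of a dark square base plate 110 x 110 x 10 mm that is fixed to the bench, with a low screw head at each corner. Origin: centre of its underside, on the bench; z up along the bore
- socket_mouth (a point): centre of the socket's open mouth, 45 mm above the bench. The bore tapers from 55 mm diameter at the mouth to 23 mm at its floor, 28 mm below the mouth. The slim centre fully home rests on the taper with its small end 25 mm below the mouth (20 mm above the bench), its rim about 3 mm above the mouth and its grip from 53 to 93 mm above the bench. The funnel guides the centre in from about 12 mm off the axis, and nothing clamps it
There are look-alikes about, which are no part of the job. Leave any turquoise look-alike of the slim_plug alone.

How it is judged:
By the outcome, as a careful person would: the job done as asked, in the order asked, and still so for the second after the job is handed in, with the robot touching nothing.
It also fails if it takes over 48 s, if anything falls off the work surface, if the arm or the gripper's body presses on something with over 40 N, if the wrist force passes 120 N, or if a joint passes its speed limit or range.

## Working session

There is one attempt and no reset: what is moved stays moved. The work goes in short steps, Python scripts to look and compute and a shell command to move; the robot and the scene stay as the last step left them, time stands still between calls to the robot, and variables do not carry over. Pictures are saved under pics/ and viewed, at most 10 in all, crops included, and the job is handed in when it is done.

```bash
mkdir -p pics; cat > h.py <<'E'
import numpy as np,cv2
from workcell import manip,eyes,job
def snap(n):
    p,d=eyes.camera(n); np.savez(f'pics/{n}.npz',p=p,d=d); return p,d
def world(n,u,v,d,T=None):
    c=eyes.camera_params(n); z=d
    q=np.array([(u-c['cx'])/c['fx']*z,(v-c['cy'])/c['fy']*z,z,1])
    return ((c['world_from_camera'] if T is None else T)@q)[:3]
E
python3 - <<'E'
from h import *
for n in('scene','top'):
    p,d=snap(n); cv2.imwrite(f'pics/{n}1.png',cv2.resize(p[:,:,::-1],(800,600),interpolation=cv2.INTER_CUBIC))
    print(eyes.camera_params(n))
print(manip.get_obs(),manip.hold_point_z)
E
```

```text
{'fx': 352.4943849345397, 'fy': 352.4943849345397, 'cx': 253.47123079031886, 'cy': 197.94656089563927, 'world_from_camera': array([[ 0.80684398, -0.27801631,  0.52125782,  0.00562133],
       [-0.59060802, -0.39991563,  0.70089204, -0.59439931],
       [ 0.01359973, -0.87336958, -0.48686818,  0.49129638],
       [ 0.        ,  0.        ,  0.        ,  1.        ]])}
{'fx': 440.84431610016884, 'fy': 440.84431610016884, 'cx': 257.78902549352597, 'cy': 191.72576680034123, 'world_from_camera': array([[ 0.003588  , -0.992987  ,  0.11816912,  0.32933442],
       [-0.99992419, -0.00217069,  0.01212045, -0.01638234],
       [-0.01177894, -0.11820365, -0.99291951,  1.04361469],
       [ 0.        ,  0.        ,  0.        ,  1.        ]])}
{'clock': 0.1, 'joint_pos': array([-1.21760686,  0.33280794, -0.064665  ,  1.46083132,  0.02155668,
        1.34987421, -0.08851292]), 'joint_velocities': array([ 1.71712261e-03, -1.28980390e-03,  3.64214276e-04, -1.32986124e-03,
        5.92710817e-04, -6.27166249e-04,  4.27064581e-06]), 'tau': array([ 1.35007609e-03, -6.26741195e+01,  4.90357191e-02, -3.92424917e+01,
        1.63321698e-02,  6.94601287e-03, -2.59588541e-05]), 'position': array([0.22925765, 0.5810537 , 0.19990828]), 'ee_rot': array([ 1.86809169e-01,  9.82396029e-01, -6.05200605e-04, -1.03520862e-04]), 'ft_force': array([-0.16871092, -0.41272753,  0.03541265]), 'torque': array([-0.07058812,  0.03390829,  0.04531327]), 'grasp_force': 0.0, 'grip_width': 1.0024356387857662} 0.0187
```

View pics/top1.png

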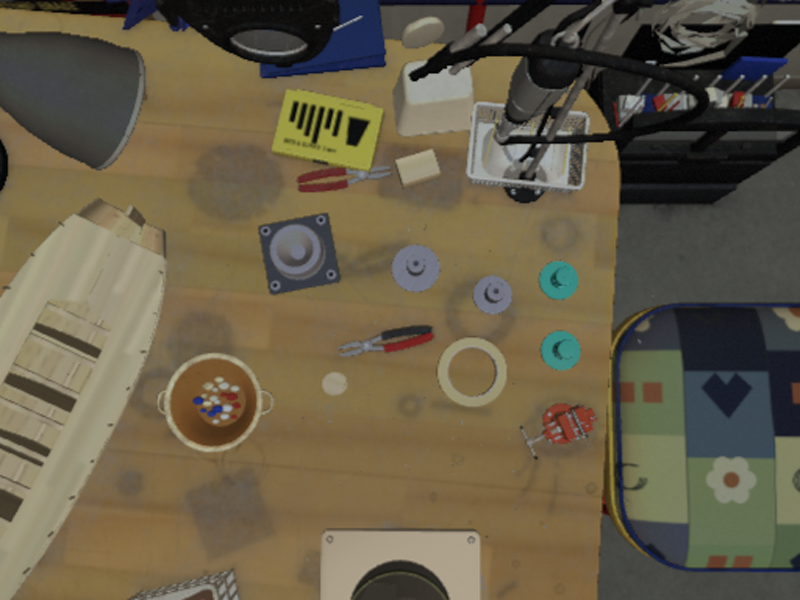

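View pics/scene1.png

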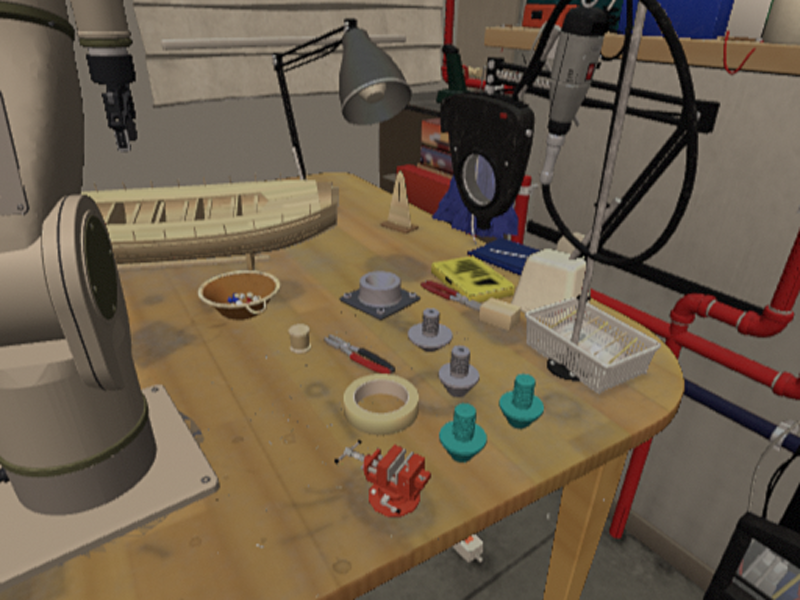

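The top view shows the socket at (300,252), with two grey centres: a wide-rimmed one at (416,267), which is the blunt one, and a narrower one at (492,295). The turquoise look-alikes are at (558,281) and (560,351). By the description I choose (492,295), which is also the narrower grey one at (459,370) in the scene view. Next I measure it and check it in a close crop.

```bash
python3 - <<'E'
from h import *
def cloud(n):
    f=np.load(f'pics/{n}.npz');d=f['d'];c=eyes.camera_params(n)
    v,u=np.mgrid[:384,:512];P=np.stack([(u-c['cx'])/c['fx']*d,(v-c['cy'])/c['fy']*d,d],-1)
    W=c['world_from_camera'];return P@W[:3,:3].T+W[:3,3],f['p']
def rep(W,m,s):
    q=W[m]
    if len(q)>4:
        (cx,cy),r=cv2.minEnclosingCircle(q[:,:2].astype(np.float32)); print(s,len(q),'z',np.median(q[:,2]).round(4),'circ',round(cx,4),round(cy,4),'D',round(2*r,4),'med',np.median(q[:,:2],0).round(4))
W,p=cloud('top')
for s,(x,y) in dict(blunt=(416,267),slim=(492,295),sock=(300,252),t1=(558,281),t2=(560,351)).items():
    u,v=int(x/1.5625),int(y/1.5625);R=26 if s=='sock' else 18
    b=np.zeros(W.shape[:2],bool);b[v-R:v+R,u-R:u+R]=1
    Z=W[:,:,2]
    for lo,hi in((.015,.05),(.055,.085)) if s!='sock' else ((.038,.05),(.005,.014)): rep(W,b&(Z>lo)&(Z<hi),(s,lo))
S,ps=cloud('scene')
for s,c in dict(slim=(.55,-.12),).items(): pass
cr=ps[190:270,250:350,::-1]; cv2.imwrite('pics/crop1.png',cv2.resize(cr,(750,600),interpolation=cv2.INTER_CUBIC))
np.save('pics/S.npy',S)
for s,(x,y) in dict(blunt=(430,330),slim=(459,370)).items():
    u,v=int(x/1.5625),int(y/1.5625);b=np.zeros(S.shape[:2],bool);b[v-20:v+20,u-14:u+14]=1;Z=S[:,:,2]
    for lo,hi in((.02,.037),(.04,.085)): rep(S,b&(Z>lo)&(Z<hi),('scene',s,lo))
    print(Z[b].max())
E
```

```text
('blunt', 0.015) 611 z 0.0264 circ 0.4996 -0.0218 D 0.0722 med [ 0.4948 -0.0207]
('blunt', 0.055) 113 z 0.0658 circ 0.4988 -0.0216 D 0.0263 med [ 0.4974 -0.0205]
('slim', 0.015) 365 z 0.0314 circ 0.459 -0.1354 D 0.0583 med [ 0.4541 -0.1316]
('slim', 0.055) 114 z 0.0713 circ 0.458 -0.135 D 0.0259 med [ 0.458  -0.1341]
('sock', 0.038) 487 z 0.0427 circ 0.5247 0.1579 D 0.0771 med [0.5261 0.1574]
('sock', 0.005) 1064 z 0.0086 circ 0.5255 0.1567 D 0.1489 med [0.5138 0.1474]
('t1', 0.015) 361 z 0.0317 circ 0.4806 -0.2334 D 0.0582 med [ 0.4753 -0.2271]
('t1', 0.055) 124 z 0.0711 circ 0.4805 -0.2327 D 0.0259 med [ 0.4798 -0.2315]
('t2', 0.015) 371 z 0.0317 circ 0.3773 -0.2339 D 0.0587 med [ 0.3739 -0.2285]
('t2', 0.055) 122 z 0.0714 circ 0.3772 -0.2336 D 0.0263 med [ 0.3764 -0.2318]
('scene', 'blunt', 0.02) 317 z 0.0289 circ 0.4991 -0.0197 D 0.0754 med [ 0.4899 -0.0312]
('scene', 'blunt', 0.04) 144 z 0.0596 circ 0.4785 -0.0714 D 0.1298 med [ 0.4944 -0.0283]
0.4912963750318931
('scene', 'slim', 0.02) 340 z 0.0334 circ 0.4759 -0.1018 D 0.1334 med [ 0.4523 -0.1421]
('scene', 'slim', 0.04) 207 z 0.0634 circ 0.4583 -0.1356 D 0.0267 med [ 0.4528 -0.1409]
0.4912963750318931
```

View pics/crop1.png

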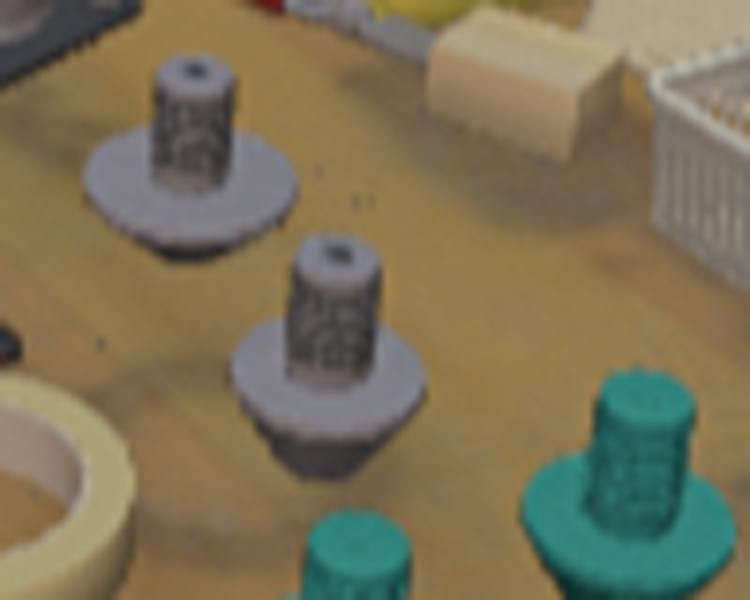

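Crop: the slim centre is at (335,350). Its rim is narrower and its taper steeper than the blunt one at (190,175), and the measured rims (58.3 and 72.2 mm) agree. Slim is at (0.4585,-0.135), and the socket at (0.525,0.158). Quick check for tall obstacles along the path.

```bash
python3 - <<'E'
from h import *
for n in('top','scene'):
    f=np.load(f'pics/{n}.npz');d=f['d'];c=eyes.camera_params(n)
    v,u=np.mgrid[:384,:512];P=np.stack([(u-c['cx'])/c['fx']*d,(v-c['cy'])/c['fy']*d,d],-1)
    T=c['world_from_camera'];W=(P@T[:3,:3].T+T[:3,3])[d>0]
    m=(W[:,2]>.09)&(W[:,0]>.25)&(W[:,0]<.85)&(abs(W[:,1])<.65)
    q=W[m]; k=np.floor(q[:,:2]*10).astype(int)
    for a in np.unique(k,axis=0):
        z=q[(k==a).all(1)][:,2]; print(n,a/10,len(z),z.min().round(2),z.max().round(2))
E
```

```text
top [0.2 0.3] 264 0.1 0.13
top [0.2 0.4] 733 0.09 0.13
top [0.2 0.5] 59 0.12 0.13
top [0.3 0.3] 1266 0.1 0.13
top [0.3 0.4] 1017 0.09 0.15
top [0.3 0.5] 523 0.09 0.15
top [0.4 0.3] 1985 0.09 0.15
top [0.4 0.4] 1927 0.09 0.17
top [0.4 0.5] 380 0.09 0.17
top [ 0.5 -0.4] 14 0.36 0.39
top [ 0.5 -0.3] 494 0.37 0.52
top [ 0.5 -0.2] 1749 0.33 0.52
top [0.5 0.2] 555 0.34 0.39
top [0.5 0.3] 2384 0.09 0.41
top [0.5 0.4] 954 0.09 0.18
top [ 0.6 -0.4] 103 0.29 0.36
top [ 0.6 -0.3] 455 0.19 0.52
top [ 0.6 -0.2] 2227 0.09 0.54
top [ 0.6 -0.1] 817 0.37 0.5
top [0.6 0.2] 1329 0.33 0.4
top [0.6 0.3] 2628 0.36 0.43
top [ 0.7 -0.2] 520 0.09 0.28
top [ 0.7 -0.1] 1037 0.09 0.16
top [0.7 0. ] 328 0.09 0.33
top [0.7 0.1] 1959 0.09 0.3
top [0.7 0.2] 1221 0.12 0.33
top [ 0.8 -0.1] 325 0.09 0.13
top [0.8 0. ] 3 0.1 0.1
scene [0.2 0.3] 185 0.09 0.13
scene [0.2 0.4] 183 0.09 0.13
scene [0.2 0.5] 489 0.09 0.49
scene [0.2 0.6] 196 0.09 0.35
scene [0.3 0.3] 603 0.09 0.14
scene [0.3 0.4] 219 0.1 0.15
scene [0.3 0.5] 599 0.09 0.17
scene [0.3 0.6] 1 0.12 0.12
scene [0.4 0.3] 807 0.09 0.16
scene [0.4 0.4] 354 0.11 0.18
scene [0.4 0.5] 270 0.09 0.17
scene [ 0.5 -0.4] 105 0.35 0.41
scene [ 0.5 -0.3] 674 0.37 0.5
scene [ 0.5 -0.2] 1322 0.33 0.49
scene [0.5 0.2] 144 0.34 0.39
scene [0.5 0.3] 691 0.09 0.41
scene [0.5 0.4] 245 0.11 0.16
scene [ 0.6 -0.4] 367 0.27 0.39
scene [ 0.6 -0.3] 358 0.19 0.41
scene [ 0.6 -0.2] 2799 0.09 0.5
scene [ 0.6 -0.1] 519 0.37 0.49
scene [0.6 0.2] 261 0.33 0.4
scene [0.6 0.3] 1188 0.28 0.45
scene [0.6 0.4] 134 0.41 0.47
scene [0.6 0.5] 109 0.38 0.44
scene [0.6 0.6] 46 0.37 0.42
scene [ 0.7 -0.3] 335 0.31 0.39
scene [ 0.7 -0.2] 1369 0.09 0.39
scene [ 0.7 -0.1] 754 0.09 0.39
scene [0.7 0. ] 937 0.17 0.4
scene [0.7 0.1] 2327 0.09 0.41
scene [0.7 0.2] 1008 0.12 0.37
scene [0.7 0.4] 84 0.09 0.14
scene [ 0.8 -0.1] 101 0.09 0.13
scene [0.8 0. ] 37 0.17 0.36
scene [0.8 0.1] 38 0.09 0.36
```

```bash
python3 -m crank '[[[8,1,-2,3,0,0,0],[8,2,-3,0,0,0,0],[8,3,-4,0,0,0,-8],[8,3,-4.5,0,0,0,-8],[8,2.5,-4.5,0,0,0,-8],[8,2,-5,0,0,0,-8],[8,2,-5,0,0,0,-8],[8,2,-5,0,0,0,-8],[8,1.5,-5,0,0,0,-8],[8,1.5,-5,0,0,0,-4],[8,1,-5,0,0,0,0],[8,0.7,-5,0,0,0,0],[8,0.5,-5,0,0,0,0],[8,0.2,-5,0,0,0,0],[8,0,-5,0,0,0,0],[8,0,-5,0,0,0,0],[8,0,-3.5,0,0,0,0],[8,0,0,0,0,0,0],[8,0,0,0,0,0,0]]]' 40
```

```text
clock: 2.48
position: [0.4584, -0.1827, 0.2304]
ee_rot: [0.653, 0.758, -0.0, -0.0]
ft_force: [0.3, 0.3, 0.1]
grip_width: 0.935
grasp_force: 0.0
```

```bash
python3 -m crank '[[[5,0,4.8,-4,0,0,0],[5,0,0,-4,0,0,0],[5,0,0,0,0,0,0],[5,0,0,0,0,0,0]]]'; python3 - <<'E'
from h import *
from scipy.spatial.transform import Rotation as R
o=manip.get_obs();p,d=snap('wrist');c=eyes.camera_params('wrist')
T=np.eye(4);T[:3,:3]=R.from_quat(o['ee_rot']).as_matrix();T[:3,3]=o['position'];T=T@c['hand_eye']
v,u=np.mgrid[:384,:512];P=np.stack([(u-c['cx'])/c['fx']*d,(v-c['cy'])/c['fy']*d,d],-1);W=P@T[:3,:3].T+T[:3,3]
near=(np.hypot(W[...,0]-.4585,W[...,1]+.135)<.05)&(d>0)
for lo,hi in((.025,.04),(.066,.08)):
    q=W[near&(W[...,2]>lo)&(W[...,2]<hi)]
    if len(q)>5: print(lo,len(q),np.median(q[:,2]),cv2.minEnclosingCircle(q[:,:2].astype(np.float32)))
print(o['position'],T[:3,3])
cv2.imwrite('pics/w1.png',p[:,:,::-1])
E
```

```text
clock: 2.98
position: [0.4591, -0.1356, 0.1521]
ee_rot: [0.653, 0.757, 0.0, 0.001]
ft_force: [-0.9, -1.1, 1.0]
grip_width: 0.586
grasp_force: 0.0
0.025 2037 0.03312326764277701 ((0.4599621891975403, -0.1353451907634735), 0.02913823537528515)
0.066 813 0.07298906906874236 ((0.4597403109073639, -0.13499148190021515), 0.013161297887563705)
[ 0.45911855 -0.13561116  0.15210786] [ 0.44919585 -0.06247213  0.32539588]
```

View pics/w1.png

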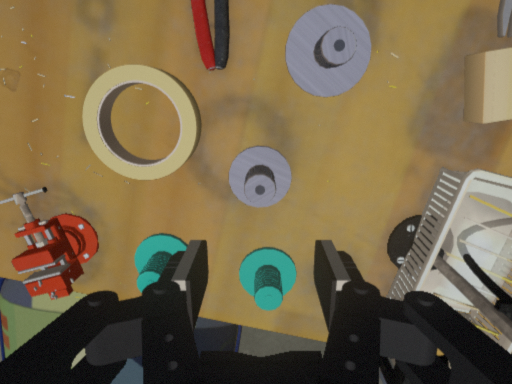

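The wrist view shows the slim centre at (260,177), between the fingers' line. Its rim is 58 mm and its top is at 73 mm, at (0.4597,-0.135), so the TCP is within 1 mm. Descend and grip.

```bash
python3 -m crank '[[[5,0.05,0.06,-4,0,0,0],[5,0,0,-4,0,0,0],[5,0,0,-2,0,0,0],[5,0,0,-1.3,0,0,0],[5,0,0,0,0,0,0],[2,0,0,0,0,0,0],[2,0,0,0,0,0,0],[2,0,0,0,0,0,0],[2,0,0,0,0,0,0],[2,0,0,0,0,0,0]]]' 50
```

```text
clock: 4.28
position: [0.4599, -0.1352, 0.0389]
ee_rot: [0.653, 0.757, 0.001, 0.001]
ft_force: [-1.4, 0.3, 6.2]
grip_width: 0.257
grasp_force: 48.7
```

```bash
python3 -m crank '[[[1,0,0,1,0,0,0],[1,0,0,2,0,0,0],[1,0,0,4,0,0,0],[1,0,0,4,0,0,0],[1,0.5,3,0,0,0,0],[1,1,4,0,0,0,0],[1,1,5,0,0,0,0],[1,1,5,0,0,0,0],[1,1,5,0,0,0,0],[1,1,4,0,0,0,0],[1,1,3.3,0,0,0,0],[1,0,0,0,0,0,0],[1,0,0,0,0,0,0]]]' 50; python3 - <<'E'
from h import *
from scipy.spatial.transform import Rotation as R
o=manip.get_obs();p,d=snap('wrist');c=eyes.camera_params('wrist')
T=np.eye(4);T[:3,:3]=R.from_quat(o['ee_rot']).as_matrix();T[:3,3]=o['position'];T=T@c['hand_eye']
v,u=np.mgrid[:384,:512];P=np.stack([(u-c['cx'])/c['fx']*d,(v-c['cy'])/c['fy']*d,d],-1);W=P@T[:3,:3].T+T[:3,3]
near=(np.hypot(W[...,0]-.525,W[...,1]-.158)<.05)&(d>0)
for lo,hi in((.04,.05),(.1,.14)):
    q=W[near&(W[...,2]>lo)&(W[...,2]<hi)]
    if len(q)>5: print(lo,len(q),np.median(q[:,2]),cv2.minEnclosingCircle(q[:,:2].astype(np.float32)))
print(o['position'])
a,_=eyes.camera('scene');w=a[110:230,170:330]
cv2.imwrite('pics/w2.png',np.hstack([cv2.resize(p,(400,300)),cv2.resize(w,(400,300))])[:,:,::-1])
E
```

```text
clock: 5.9
position: [0.5238, 0.1573, 0.148]
ee_rot: [0.653, 0.757, -0.0, 0.0]
ft_force: [-0.2, -0.4, -1.8]
grip_width: 0.255
grasp_force: 49.4
0.04 2020 0.0447913238253978 ((0.5266387462615967, 0.15761323273181915), 0.03810480982065201)
0.1 93 0.13870461198079442 ((0.5236395597457886, 0.17003408074378967), 0.02584819681942463)
[0.52380427 0.15725589 0.14801688]
```

View pics/w2.png

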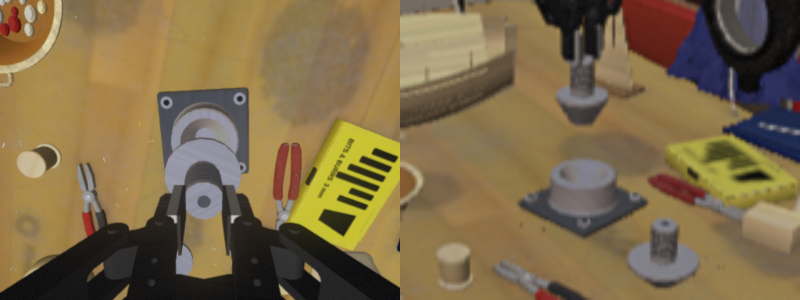

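The slim centre hangs upright at (200,180), and the socket's housing behind it fits to (0.5266,0.1576). Shift 2.5 mm in x and lower 8.9 cm, slowly at the end.

```bash
python3 -m crank '[[[1,0.25,0.03,-2,0,0,0],[1,0,0,-3,0,0,0],[1,0,0,-1.5,0,0,0],[1,0,0,-0.7,0,0,0],[1,0,0,-0.5,0,0,0],[1,0,0,-0.4,0,0,0],[1,0,0,-0.3,0,0,0],[1,0,0,0,0,0,0],[1,0,0,0,0,0,0]]]'
```

```text
clock: 7.12
position: [0.5265, 0.1584, 0.0638]
ee_rot: [0.653, 0.757, 0.0, 0.0]
ft_force: [0.4, 0.5, -2.2]
grip_width: 0.26
grasp_force: 49.4
```

```bash
python3 -m crank '[[[1,0,0,-0.2,0,0,0],[1,0,0,-0.2,0,0,0],[1,0,0,-0.1,0,0,0],[1,0,0,0,0,0,0],[1,0,0,0,0,0,0]]]'
```

```text
clock: 7.75
position: [0.5265, 0.1578, 0.0598]
ee_rot: [0.653, 0.757, 0.0, -0.0]
ft_force: [-6.7, -3.5, 14.3]
grip_width: 0.257
grasp_force: 51.7
```

```bash
python3 -m crank '[[[1,-0.1,-0.05,0,0,0,0],[1,0,0,0,0,0,0],[1,0,0,0,0,0,0]]]';python3 -m crank '[[[1,0,0,-0.1,0,0,0],[1,0,0,0,0,0,0],[1,0,0,0,0,0,0]]]'
```

```text
clock: 8.12
position: [0.5259, 0.1577, 0.0593]
ee_rot: [0.653, 0.757, 0.0, 0.0]
ft_force: [-1.7, -2.0, 6.7]
grip_width: 0.256
grasp_force: 50.7
clock: 8.5
position: [0.526, 0.1577, 0.059]
ee_rot: [0.653, 0.757, 0.001, 0.0]
ft_force: [-5.1, -3.8, 15.4]
grip_width: 0.258
grasp_force: 52.0
```

```bash
python3 -m crank '[[[1,-0.06,-0.06,0,0,0,0],[1,0,0,0,0,0,0],[1,0,0,0,0,0,0]]]';python3 -m crank '[[[1,0,0,-0.1,0,0,0],[1,0,0,0,0,0,0],[1,0,0,0,0,0,0]]]'
```

```text
clock: 8.88
position: [0.5258, 0.1575, 0.059]
ee_rot: [0.653, 0.757, 0.001, 0.0]
ft_force: [-3.1, -1.6, 12.7]
grip_width: 0.258
grasp_force: 51.5
clock: 9.25
position: [0.5259, 0.1576, 0.0589]
ee_rot: [0.653, 0.757, 0.001, 0.0]
ft_force: [-7.0, -2.7, 21.2]
grip_width: 0.258
grasp_force: 52.9
```

Firm stop at exactly the expected height. Check from the cameras (rim top should be at 53 mm).

```bash
cat > rim.py <<'E'
from h import *
from scipy.spatial.transform import Rotation as R
o=manip.get_obs();p,d=snap('wrist');c=eyes.camera_params('wrist')
T=np.eye(4);T[:3,:3]=R.from_quat(o['ee_rot']).as_matrix();T[:3,3]=o['position'];T=T@c['hand_eye']
v,u=np.mgrid[:384,:512];P=np.stack([(u-c['cx'])/c['fx']*d,(v-c['cy'])/c['fy']*d,d],-1);W=P@T[:3,:3].T+T[:3,3]
r=np.hypot(W[...,0]-.526,W[...,1]-.1575)
for a,b,lo,hi in((.016,.028,.035,.1),(.031,.037,.035,.1),(.0,.012,.06,.12)):
    q=W[(r>a)&(r<b)&(d>0)&(W[...,2]>lo)&(W[...,2]<hi)]
    if len(q)<9: continue
    h=np.histogram(q[:,2],np.arange(lo,hi,.001)); i=np.argsort(h[0])[-3:]; print(a,len(q),[(round(h[1][k],3),int(h[0][k])) for k in i])
    s=q[abs(q[:,2]-h[1][i[-1]]-.0005)<.003]; A=np.c_[s[:,:2]-[.526,.1575],np.ones(len(s))]
    print('  plane tilt,z',np.linalg.lstsq(A,s[:,2],rcond=None)[0].round(4))
import sys
a,_=eyes.camera('scene');w=a[110:230,170:330]
cv2.imwrite(sys.argv[1],np.hstack([cv2.resize(p,(400,300)),cv2.resize(w,(400,300))])[:,:,::-1])
E
python3 rim.py pics/w3.png
```

```text
0.016 3183 [(np.float64(0.054), 415), (np.float64(0.052), 854), (np.float64(0.053), 1592)]
  plane tilt,z [-0.0146  0.0024  0.0533]
0.031 2306 [(np.float64(0.043), 175), (np.float64(0.045), 958), (np.float64(0.044), 1017)]
  plane tilt,z [0.0039 0.0004 0.045 ]
0.0 1933 [(np.float64(0.094), 192), (np.float64(0.092), 547), (np.float64(0.093), 993)]
  plane tilt,z [-0.0041 -0.005   0.0933]
```

View pics/w3.png

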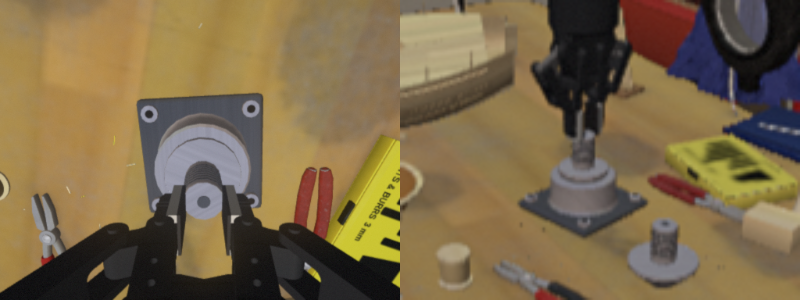

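The centre sits in the socket (wrist view (205,180)). Rim at 53.3 mm, mouth at 45.0 and grip top at 93.3 mm, so it is fully home. Now ease up 2 cm.

```bash
python3 -m crank '[[[1,-0.04,-0.02,0.2,0,0,0],[1,0,0,0.4,0,0,0],[1,0,0,0.5,0,0,0],[1,0,0,0.5,0,0,0],[1,0,0,0.4,0,0,0],[1,0,0,0.2,0,0,0],[1,0,0,0,0,0,0],[1,0,0,0,0,0,0],[1,0,0,0,0,0,0]]]'; python3 rim.py pics/w4.png
```

```text
clock: 10.48
position: [0.5243, 0.157, 0.0785]
ee_rot: [0.653, 0.757, -0.0, -0.0]
ft_force: [0.1, -0.7, -3.1]
grip_width: 0.254
grasp_force: 49.4
0.016 3430 [(np.float64(0.073), 625), (np.float64(0.071), 629), (np.float64(0.072), 1595)]
  plane tilt,z [-0.0158 -0.0031  0.0725]
0.031 1722 [(np.float64(0.043), 142), (np.float64(0.044), 707), (np.float64(0.045), 751)]
  plane tilt,z [ 0.0045 -0.0004  0.045 ]
0.0 1967 [(np.float64(0.111), 345), (np.float64(0.113), 370), (np.float64(0.112), 1066)]
  plane tilt,z [-0.0206 -0.0117  0.1125]
```

It came up with the centre by 19.3 mm and is free. Add 1 mm, then lower home.

```bash
python3 -m crank '[[[1,0,0,0.1,0,0,0],[1,0,0,0,0,0,0],[1,0.1,0,-0.3,0,0,0],[1,0,0,-0.5,0,0,0],[1,0,0,-0.5,0,0,0],[1,0,0,-0.4,0,0,0],[1,0,0,-0.3,0,0,0],[1,0,0,-0.1,0,0,0],[1,0,0,-0.1,0,0,0],[1,0,0,0,0,0,0],[1,0,0,0,0,0,0]]]'; python3 rim.py pics/w5.png
```

```text
clock: 11.95
position: [0.5259, 0.1576, 0.059]
ee_rot: [0.653, 0.757, 0.001, -0.0]
ft_force: [-3.5, -0.2, 12.1]
grip_width: 0.259
grasp_force: 51.4
0.016 3187 [(np.float64(0.054), 425), (np.float64(0.052), 935), (np.float64(0.053), 1476)]
  plane tilt,z [-0.0152 -0.0024  0.0533]
0.031 2306 [(np.float64(0.043), 200), (np.float64(0.044), 951), (np.float64(0.045), 1001)]
  plane tilt,z [ 0.0036 -0.0005  0.045 ]
0.0 1924 [(np.float64(0.094), 230), (np.float64(0.092), 496), (np.float64(0.093), 986)]
  plane tilt,z [-0.0068 -0.0087  0.0933]
```

Home again. Release slowly, then check before retreating.

```bash
python3 -m crank '[[[2.4,-0.04,0,0.1,0,0,0],[2.8,0,0,0,0,0,0],[3.5,0,0,0,0,0,0],[5,0,0,0,0,0,0],[5,0,0,0,0,0,0],[5,0,0,0,0,0,0]]]'; python3 -m crank '[[[5,0,0,1,0,0,0],[5,0,0,2,0,0,0],[5,0,0,3,0,0,0],[5,0,0,4,0,0,0],[5,0,0,0,0,0,0],[5,0,0,0,0,0,0],[5,0,0,0,0,0,0]]]';python3 rim.py pics/w6.png
```

```text
clock: 12.8
position: [0.525, 0.157, 0.0586]
ee_rot: [0.653, 0.757, 0.0, 0.0]
ft_force: [0.5, 0.7, -0.2]
grip_width: 0.589
grasp_force: 0.0
clock: 13.68
position: [0.5243, 0.1568, 0.1577]
ee_rot: [0.653, 0.757, -0.001, -0.0]
ft_force: [-0.0, 1.0, 0.2]
grip_width: 0.584
grasp_force: 0.0
0.016 1751 [(np.float64(0.054), 222), (np.float64(0.052), 603), (np.float64(0.053), 853)]
  plane tilt,z [-0.0002 -0.      0.0532]
0.031 1504 [(np.float64(0.046), 136), (np.float64(0.044), 606), (np.float64(0.045), 628)]
  plane tilt,z [ 0.0047 -0.0013  0.045 ]
0.0 754 [(np.float64(0.094), 80), (np.float64(0.092), 255), (np.float64(0.093), 391)]
  plane tilt,z [ 0.0108 -0.0037  0.0932]
```

View pics/w6.png

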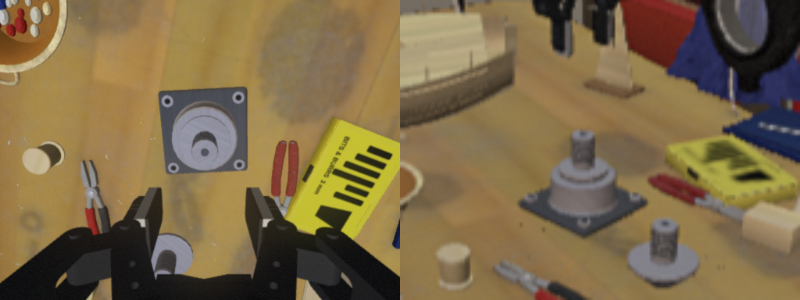

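The centre stands level and upright in the socket (wrist view (203,140), rim at 53.2 mm with zero tilt). The gripper is clear, and the blunt centre at (663,250) is undisturbed.

```bash
python3 -c "
from workcell import job
print(job.hand_in())"
```

```text
the job is handed in; nothing more can be done
None
```

I seated the slim centre fully home, eased it up about 2 cm (it came free), seated it again and released it upright; I left the blunt centre where it stood and handed in the job at about 14 s.

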